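# Seat the drilling template on the twin pins of the coupon jig

### The job

Pick up the grey drilling template by its blue handle and fit it over both brass pins of the drill jig, lowering it until it lies flush on the two rest pads, then swing the red-knobbed clamp fully over it and let go. The pin carriage is locked wherever the last job left it, so feel for the pins with light pressure: never force or drop the template onto the jig (stay below about 40 N), and leave the other things on the bench alone.

Things in the scene. Friction and masses are not known exactly. Their poses are not given: they have to be found in the camera images.
- fixture: The drill jig, bolted to the white tiled bench: blue-grey aluminium bed 170 (its x) x 300 (its y) x 18 mm, carrying a grey carriage plate with a black carbon coupon, two rest pads and two brass pins, and a swing clamp. Origin under the bed's centre, on the bench; z up. Carriage, coupon, pads and pins move as one along the fixture's y and are not tracked; see seat_mid.
- seat_mid (a point): Fixed point of the bed, at fixture x = y = 0, 34 mm above the bench, level with the pad tops. The pins, on the line x = 0, 176 mm apart, are 12 mm thick; the top 3 mm tapers to 9 mm; tops 50 mm above the bench. The carriage is locked where the last job left it: the mid-point between the pins is up to 16 mm either way of this point along fixture y, to be seen or felt. The lock holds over 60 N.
- template: The drilling template, loose, at first flat on the bench: grey anodised plate 90 (its x) x 270 (its y) x 10 mm, about 0.6 kg, with two pin holes, four flush drill bushes between them and a blue bridge handle. Origin under the plate's centre, z up. When home it lies flat on both rest pads, its origin 34 mm above the bench, the pins 6 mm proud of the plate. Either way round is right.
- template_grip (a point): Centre of the handle's grip bar, 47 mm above the plate's underside, on its z axis. The bar runs along the template's x, 86 mm long, 14 mm wide (y), 20 mm high, 27 mm of air between it and the plate; a post 14 mm square at each end.
- hole_a (a point): Centre of the hole at the template's y = -88 mm, on the underside. Both holes are round, right through, 13.5 mm wide, 0.75 mm of play all round a pin, with no lead-in underneath.
- hole_b (a point): Centre of the hole at the template's y = +88 mm, x = 0, on the underside.
- clamp (a joint): Swing clamp: flat steel strap 16 mm wide turning on a vertical post, counter-clockwise from above as the value grows. At 0 it points along the fixture's +y, beside the template's place; at 1.571, its stop, along -x, over the plate. Starts open at -0.4 to 0, stays where left, takes about 3 N at the knob. It passes 2 mm over a plate that is home and cannot turn over one that stands higher.
- clamp_knob (a point): The clamp's upright red knob, 16 mm thick, from the strap's top, 51 mm above the bench, to 87 mm; it stands 46 mm from the pivot, the strap's end is 60 mm from it. The point is on the knob's axis, 76 mm above the bench.
- clamp_pivot (a point): Point on the clamp's vertical turning axis, 76 mm above the bench, at x = 65, y = 50 mm in the fixture's frame.
- solvent_can: blue-grey metal solvent can, 84 mm wide, 150 tall; origin under its centre
- squeeze_bottle: white plastic bottle, 56 mm wide, 150 tall; origin under its centre
- resin_jar: amber glass jar with black lid and paper label, 72 mm wide, 90 tall; origin under its centre
- mixing_cup: open white plastic cup, 72 mm wide, 75 tall; origin under its centre
- brush: small brush with red handle lying on the bench; origin under its middle
- coupon_tray: grey open tray 60 x 190 mm, 20 tall, with black carbon coupons in it; origin under its centre
- wrench: steel spanner lying on the bench; origin under its middle

How it is judged:
By the outcome, as a careful person would: the job done as asked, in the order asked, and still so for the second after the job is handed in, with the robot touching nothing.
It also fails if it takes over 72 s, if anything falls off the work surface, if the arm or the gripper's body presses on something with over 40 N, if the wrist force passes 120 N, or if a joint passes its speed limit or range.

### The arm

A 7-joint arm with a two-finger parallel gripper is mounted at the origin on the work surface. World frame = base frame: x ahead of the robot, y to its left, z up, the work surface at z = 0. Lengths are in m, angles in degrees, forces in N, time in s.
With the tool pointing down it reaches from about 0.425 to 0.875 m from the base axis. Payload 4.7 kg.
Tool frame: the origin (TCP) lies between the finger pads; the fingertips stand 8 mm ahead of it and the grasp point (between the pads) lies 11 mm behind it (env.tip_extent is the distance from the TCP to the fingertips, in m); z points along the fingers, y is the line along which they close (so a half turn about z gives the same grasp; the last joint's range is limited). The gripper opens to 87 mm and grips with 3 to 60 N. Pads are 19 mm wide; open, the fingers measure 117 mm over their backs; the gripper's body (75 mm by 190 mm) begins 51 mm behind the grasp point.
Start: joints at [-70.812, 18.392, -4.016, 83.108, 1.295, 78.541, -3.26], TCP at [0.205, 0.617, 0.231] pointing down, gripper open.
Joint ranges: [-163.93, 163.93], [-17.29, 119.83], [-79.2, 71.16], [3.27, 140.29], [-89.18, 269.18], [5.43, 117.66], [-154.24, 154.24]. Speed limits (degrees/s): [147.25, 147.25, 180, 180, 180, 180, 180].

### API

Orientations are given as [roll, pitch, yaw] about the fixed x, y, z axes, in that order (R = Rz(yaw) Ry(pitch) Rx(roll)).
In Python, from cell import sensors, vision, workorder, env gives the robot as it stands.
- The arm moves only by the tool drive_tool, never from a script. Its argument "moves" is a list of rows, each an object of numbers: "x", "y", "z": the shift along the tool's x, y, z in mm; "rx", "ry", "rz": the turn, a rotation vector about the tool's x, y, z in rad; "fingers": the closure, from -1 (fully open) to 1 (shut). In form: [{"x": .., "y": .., "z": .., "rx": .., "ry": .., "rz": .., "fingers": ..}, ...]. A call has 1 to 20 rows; each row is the pose to reach, as a shift and turn from the pose commanded when the call began, along the tool's axes at that moment; what a row does not reach only later rows make up. A row lasts 1/8 s, in which the tool goes at most 62.5 mm and 10.7 degrees, less where a joint would pass 70% of its speed; a pose out of reach is approached as far as the arm can. A call with a gripper value outside its range is refused whole. The fingers move at their own pace and stop on an object; "force" is the grip in N (left out, the last holds). Time passes only in rows, so rows that repeat a pose let the fingers close. It gives the time, the measured TCP pose, the force, the opening and the grip force at its end, in the units of the state.
- sensors.get_obs(): the state, without advancing time (a new reading comes with each control period).
- vision.read_camera(name): name is "side" or "top" or "wrist"; returns a dict with "image" (480x640x3 uint8, red, green, blue), "fx", "fy", "cx", "cy" (pixels), "k1" (the pictures are not rectified: a ray, as slopes to the right and down, at radius r is drawn at 1 + k1 r^2 times it, then the intrinsics apply), "R" (3x3) and "t" (3): a world point X has camera coordinates R X + t. Camera axes: x right, y down, z forward; pixel columns grow to the right and rows downward; lengths in m; the calibration is good to about 2 mm. A picture is of the moment at which its call begins. There is no depth.
- workorder.sign_off(): hands the job in; it is judged then, once.
The state is a dict: "time_s": time; "qpos": joint angles; "joint_velocities": joint speeds; "effort": joint torques, N m; "tool_pos": TCP position; "tool_rot": TCP orientation; "force": force on the tool from outside, world axes, zero at the start; "wrist_torque": the same for the moment, N m; "grip_width": finger opening in m; "grasp_force": force on a finger pad.
Only numpy, scipy, OpenCV 4.12 (cv2) and the standard library are available. Lean on these libraries where they do the work, as an engineer would, in place of code of your own. Each camera call takes 0.05 s, during which the arm holds its last target. There are 200 camera calls.

## Working session

There is one attempt and no reset: what is moved stays moved. The work goes in short steps, Python scripts to look and compute and a tool call to move; the robot and the scene stay as the last step left them, time stands still between calls to the robot, and variables do not carry over. Pictures are saved under pics/ and viewed, at most 10 in all, crops included, and the job is handed in when it is done.

Besides the shell and the picture viewer there is one more tool, called as a command line: name --argument value ..., lists and objects as JSON in quotes. drive_tool: Moves the arm, as the interface text tells. Its arguments: {"type":"object","properties":{"moves":{"type":"array"},"force":{"type":"number"}},"required":["moves"]}

```bash
mkdir -p pics; ls; python3 - <<'E'
from cell import sensors, vision
import cv2,pickle
d={}
for n in("top","side"):
    c=vision.read_camera(n); d[n]=c
    cv2.imwrite(f"pics/{n}0.png",c["image"][:,:,::-1])
    print(n,c["fx"],c["k1"],c["R"],c["t"])
pickle.dump(d,open("c0.pkl","wb"))
print(sensors.get_obs())
E
```

```text
pics
top 552.5369807262197 0.041475810292068975 [[-0.01609551 -0.99986437  0.00348855]
 [-0.97813564  0.01502202 -0.2074247 ]
 [ 0.20734417 -0.00675088 -0.97824477]] [-0.00355121  0.63774332  1.53206411]
side 445.6866172096337 -0.08011411071686322 [[-0.99587951 -0.09017885  0.00958012]
 [-0.07580518  0.7698201  -0.63374332]
 [ 0.04977528 -0.6318582  -0.77348409]] [0.60949225 0.09902893 1.12536793]
{'time_s': 0.1, 'qpos': array([-70.81254625,  18.43506486,  -4.01575596,  83.16806364,
         1.29677812,  78.54049979,  -3.26024051]), 'joint_velocities': array([-0.06058826, -0.08671778, -0.02322888, -0.20994662,  0.02624019,
       -0.07276426, -0.06282043]), 'effort': array([-1.86404141e-04, -4.92573667e+01, -4.05709064e-01, -3.13395667e+01,
       -6.41335314e-02,  3.94472620e-02,  7.34638274e-05]), 'tool_pos': array([0.20485495, 0.6163687 , 0.22956672]), 'tool_rot': array([-1.79901703e+02,  7.11423022e-03,  1.61622478e+02]), 'force': array([-0.53770544,  0.21770272, -0.07018947]), 'wrist_torque': array([ 0.02113173, -0.00720936, -0.02886345]), 'grasp_force': 0.0, 'grip_width': 0.0875053623709679}
```

View pics/top0.png

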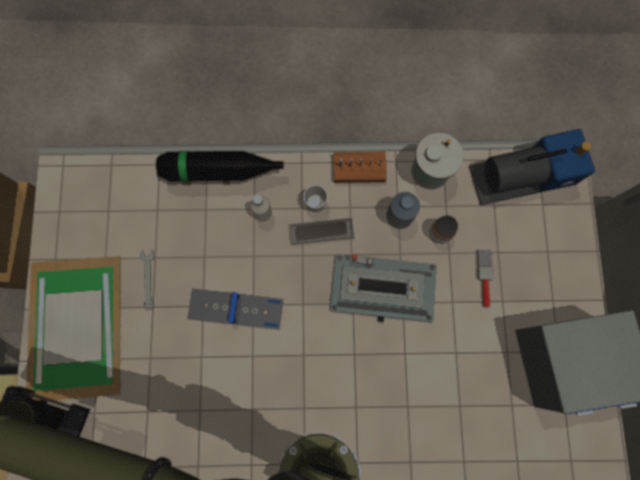

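View pics/side0.png

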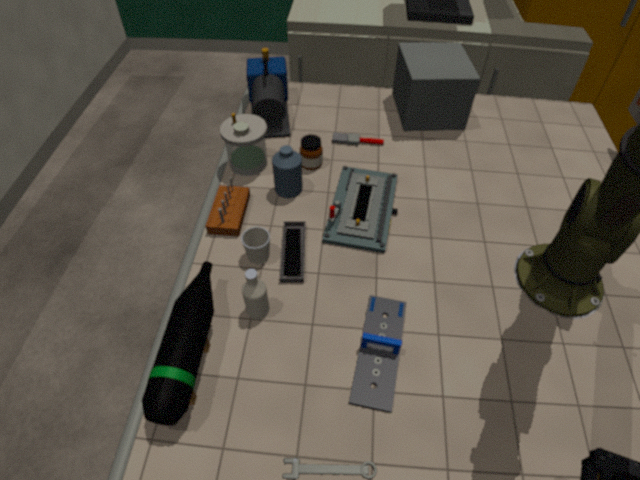

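The top picture shows the template at about (235,309), its blue handle at (233,308), the jig at (384,288) and the red knob at (353,258). The side picture shows the template at (380,355), the jig at (362,208) and the knob at (333,211). I'll zoom in next.

```bash
python3 - <<'E'
import pickle,cv2,numpy as np
d=pickle.load(open("c0.pkl","rb"))
def crop(n,x,y,w=120,h=90):
    im=d[n]["image"][y:y+h,x:x+w,::-1]
    im=cv2.resize(im,(400,300),interpolation=cv2.INTER_CUBIC)
    im=np.clip(im*1.6,0,255).astype(np.uint8)
    for i in range(0,w,20): cv2.putText(im,str(x+i),(int(i*400/w),8),0,.3,(0,255,255)); cv2.line(im,(int(i*400/w),9),(int(i*400/w),14),(0,255,255))
    for i in range(0,h,20): cv2.putText(im,str(y+i),(0,int(i*300/h)+4),0,.3,(0,255,255))
    return im
o=np.vstack([np.hstack([crop("top",180,265),crop("top",324,243)]),np.hstack([crop("side",320,290,160,120),crop("side",300,150,140,105)])])
cv2.imwrite("pics/z0.png",o)
E
```

```text
(no output)
```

View pics/z0.png

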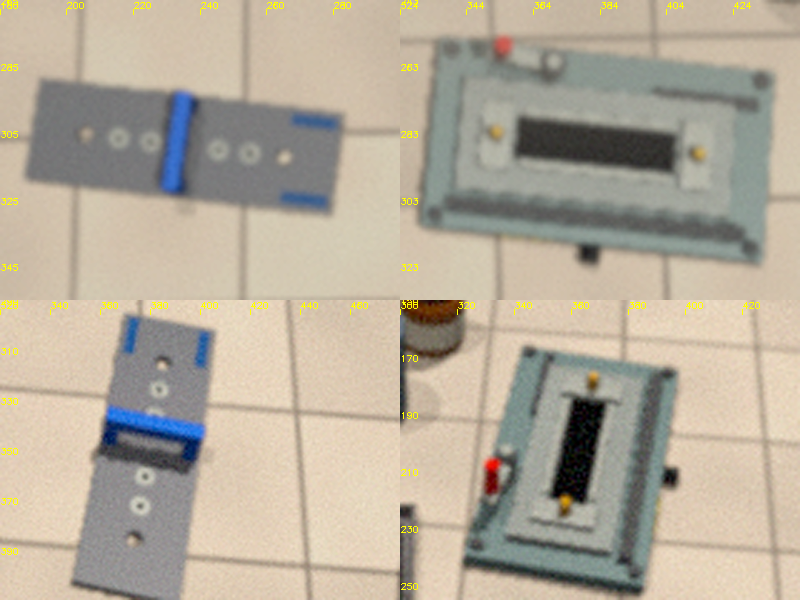

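The zoom shows the template's corners and holes, both brass pins, the knob and the pivot clearly. I'll fit the poses from both views.

```bash
cat >h.py <<'E'
import numpy as np,cv2
from scipy.optimize import least_squares
def proj(c,X):
    p=np.atleast_2d(X)@np.array(c["R"]).T+np.array(c["t"]); s=p[:,:2]/p[:,2:]
    s=s*(1+c["k1"]*(s**2).sum(1,keepdims=True)); return s*[c["fx"],c["fy"]]+[c["cx"],c["cy"]]
def place(q,P):
    a=q[2];c,s=np.cos(a),np.sin(a);P=np.atleast_2d(P).astype(float)
    return np.c_[q[0]+c*P[:,0]-s*P[:,1],q[1]+s*P[:,0]+c*P[:,1],P[:,2]]
E
cat >fit.py <<'E'
import pickle; from h import *
d=pickle.load(open("c0.pkl","rb")); T,S=d["top"],d["side"]
def tile(L,ox,oy,s): return np.array(L,float)/s+[ox,oy]-.35
# template: corners (+x,+y),(+x,-y),(-x,-y),(-x,+y), hole +y, hole -y
P=np.array([[45,135,10],[45,-135,10],[-45,-135,10],[-45,135,10],[0,88,10],[0,-88,10]])/1e3
tt=tile([(40,80),(343,113),(330,213),(25,178),(87,134),(285,157)],180,265,10/3)
Ps=P[[1,2,4,5,0]]; ts=tile([(123,15),(213,30),(134,238),(162,62),(72,285)],320,290,2.5)
f=lambda q:np.r_[(proj(T,place(q,P))-tt).ravel(),(proj(S,place(q,Ps))-ts).ravel()]
r=least_squares(f,[.45,.25,0],loss="soft_l1");print("template",r.x[:2]*1e3,np.degrees(r.x[2]));print(f(r.x).reshape(-1,2).round(1))
B=np.array([[85,150,18],[85,-150,18],[-85,-150,18],[-85,150,18]])/1e3
bt=tile([(35,40),(375,72),(360,263),(20,225)],324,243,10/3)
pt=tile([(96,131),(299,153)],324,243,10/3);ps=tile([(165,203),(193,80)],300,150,400/140)
kt=tile([(103,46)],324,243,10/3);ks=tile([(92,165)],300,150,400/140); vt=tile([(153,63)],324,243,10/3)
def f(q):
    pins=place(q,np.array([[0,q[3]+.088,.05],[0,q[3]-.088,.05]]))
    k=place(q,[.065-.046*np.sin(q[4]),.05+.046*np.cos(q[4]),.087])
    return np.r_[(proj(T,place(q,B))-bt).ravel(),2*(proj(T,pins)-pt).ravel(),2*(proj(S,pins)-ps).ravel(),(proj(T,k)-kt).ravel(),(proj(S,k)-ks).ravel()]
r=least_squares(f,[.5,-.15,0,0,0],loss="soft_l1");q=r.x
print("fixture",q[:2]*1e3,np.degrees(q[2]),"off",q[3]*1e3,"clamp",q[4]);print(f(q).reshape(-1,2).round(1))
print("pinmid",place(q,[0,q[3],.05])*1e3)
E
python3 fit.py
```

```text
template [463.01285228 236.68967472] -7.236943104736718
[[-0.5 -1. ]
 [-0.2 -0.9]
 [-0.2 -0.1]
 [-1.   0.2]
 [-1.1 -0.3]
 [-0.7 -0.6]
 [ 0.  -1.5]
 [ 0.9 -0.6]
 [ 0.5  0. ]
 [ 0.3 -0.2]
 [ 0.4 -1.9]]
fixture [ 517.11105573 -198.34412712] -7.02906577797018 off 5.137535097026985 clamp -0.0935001203122447
[[ 0.7 -1.5]
 [-0.3 -0.5]
 [ 0.5 -0.2]
 [-0.6  0. ]
 [-1.1 -0.2]
 [-0.9 -0.3]
 [ 0.9 -1.2]
 [ 0.9 -3.2]
 [-0.5 -0.6]
 [ 0.6 -0.4]]
pinmid [[ 517.73975049 -193.24520471   50.        ]]
```

```bash
cat >>h.py <<'E'
from scipy.spatial.transform import Rotation as Ro
def delta(x,y,z,yaw):
    "mm world target, tool down with yaw -> tool-frame shift mm, rotvec"
    from cell import sensors
    o=sensors.get_obs();R=Ro.from_euler("xyz",o["tool_rot"],degrees=True)
    G=Ro.from_euler("xyz",[180,0,yaw],degrees=True)
    print("t",round(o["time_s"],2),"pos",(o["tool_pos"]*1e3).round(1),o["tool_rot"].round(2),"F",o["force"].round(1),"w",o["grip_width"],o["grasp_force"])
    print("shift",R.inv().apply(np.array([x,y,z])-o["tool_pos"]*1e3).round(1),"rot",(R.inv()*G).as_rotvec().round(4))
E
python3 -c "
from h import *
delta(463,236.7,170,172.8)"
```

```text
t 0.1 pos [204.9 616.4 229.6] [-1.7990e+02  1.0000e-02  1.6162e+02] F [-0.5  0.2 -0.1] w 0.0875053623709679 0.0
shift [-364.7 -278.8   60.1] rot [-0.0017 -0.     -0.1951]
```

drive_tool --moves '[{"x": -50, "y": -38, "z": 0, "rz": -0.05, "fingers": -1}, {"x": -95, "y": -73, "z": 5, "rz": -0.1, "fingers": -1}, {"x": -145, "y": -111, "z": 15, "rz": -0.15, "fingers": -1}, {"x": -195, "y": -149, "z": 25, "rz": -0.195, "fingers": -1}, {"x": -245, "y": -187, "z": 35, "rz": -0.195, "fingers": -1}, {"x": -295, "y": -225, "z": 45, "rz": -0.195, "fingers": -1}, {"x": -340, "y": -260, "z": 55, "rz": -0.195, "fingers": -1}, {"x": -364.7, "y": -278.8, "z": 60, "rz": -0.195, "fingers": -1}, {"x": -364.7, "y": -278.8, "z": 60, "rz": -0.195, "fingers": -1}, {"x": -364.7, "y": -278.8, "z": 60, "rz": -0.195, "fingers": -1}, {"x": -364.7, "y": -278.8, "z": 60, "rz": -0.195, "fingers": -1}]'

```text
invalid input at $.moves[0]: expected keys x, y, z, rx, ry, rz, fingers
```

```bash
python3 -c "
from h import *
from cell import vision
import pickle
c=vision.read_camera('wrist');pickle.dump(c,open('w1.pkl','wb'));cv2.imwrite('pics/w1.png',c['image'][:,:,::-1])
q=[.463,.2367,np.radians(-7.24)]
P=np.array([[0,88,10],[0,-88,10],[43,0,57],[-43,0,57]])/1e3
print(proj(c,place(q,P)).round(1)); print(c['fx'],c['k1'],(-c['R'].T@c['t']).round(3))
delta(463,236.7,36,172.8)"
```

```text
[[179.2 463.5]
 [ 58.9 480.4]
 [110.7 530.1]
 [ 84.5 480.2]]
359.74582916965977 -0.01932991806076242 [0.131 0.641 0.383]
t 0.15 pos [204.9 616.4 229.7] [-1.7992e+02  1.0000e-02  1.6162e+02] F [-0.1 -0.4  0.2] w 0.08633898686788322 0.0
shift [-364.7 -278.7  194.2] rot [-1.500e-03 -1.000e-04 -1.951e-01]
```

View pics/w1.png

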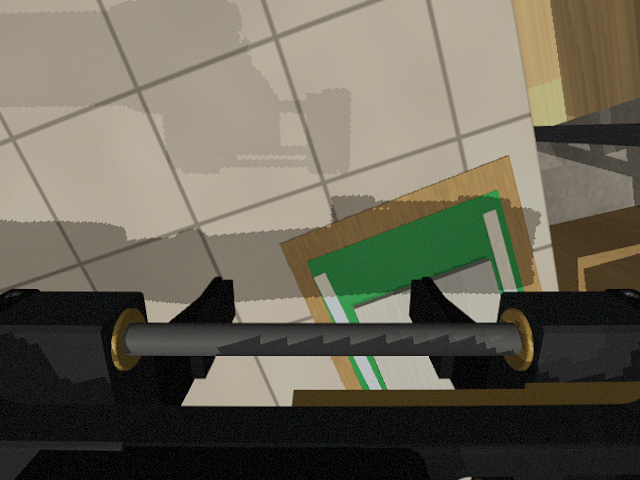

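The call was refused because every key must be present. The wrist view still shows only the start area, with the cutting mat and the fingers, so I'm resending with all keys.

drive_tool --moves '[{"x": -50, "y": -38, "z": 0, "rx": 0, "ry": 0, "rz": -0.05, "fingers": -1}, {"x": -95, "y": -73, "z": 5, "rx": 0, "ry": 0, "rz": -0.1, "fingers": -1}, {"x": -145, "y": -111, "z": 15, "rx": 0, "ry": 0, "rz": -0.15, "fingers": -1}, {"x": -195, "y": -149, "z": 25, "rx": 0, "ry": 0, "rz": -0.195, "fingers": -1}, {"x": -245, "y": -187, "z": 35, "rx": 0, "ry": 0, "rz": -0.195, "fingers": -1}, {"x": -295, "y": -225, "z": 45, "rx": 0, "ry": 0, "rz": -0.195, "fingers": -1}, {"x": -340, "y": -260, "z": 55, "rx": 0, "ry": 0, "rz": -0.195, "fingers": -1}, {"x": -364.7, "y": -278.8, "z": 60, "rx": 0, "ry": 0, "rz": -0.195, "fingers": -1}, {"x": -364.7, "y": -278.8, "z": 60, "rx": 0, "ry": 0, "rz": -0.195, "fingers": -1}, {"x": -364.7, "y": -278.8, "z": 60, "rx": 0, "ry": 0, "rz": -0.195, "fingers": -1}, {"x": -364.7, "y": -278.8, "z": 60, "rx": 0, "ry": 0, "rz": -0.195, "fingers": -1}]'

```text
time_s: 1.52
tool_pos: [0.4624, 0.2389, 0.1707]
tool_rot: [180.0, -0.0, 173.0]
force: [-0.5, 0.6, -0.4]
grip_width: 0.0871
grasp_force: 0.0
```

```bash
python3 -c "
from h import *
from cell import vision
import pickle
c=vision.read_camera('wrist');pickle.dump(c,open('w1.pkl','wb'));cv2.imwrite('pics/w1b.png',c['image'][:,:,::-1])
q=[.463,.2367,np.radians(-7.24)]
P=np.array([[0,88,10],[0,-88,10],[43,0,57],[-43,0,57],[-45,135,10],[-45,-135,10]])/1e3
print(proj(c,place(q,P)).round(1)); print(c['fx'],c['k1'],(-c['R'].T@c['t']).round(3))
delta(463,236.7,36,172.8)"
```

```text
[[417.2 224.1]
 [221.7 223.7]
 [319.1 289.8]
 [319.1 183. ]
 [475.2 174. ]
 [163.7 173.1]]
359.74582916965977 -0.01932991806076242 [0.385 0.248 0.324]
t 1.57 pos [462.5 238.8 170.7] [179.97   0.   172.94] F [ 0.2 -1.  -0.3] w 0.08653280342880422 0.0
shift [ -0.8  -2.  134.7] rot [0.0005 0.     0.0025]
```

View pics/w1b.png

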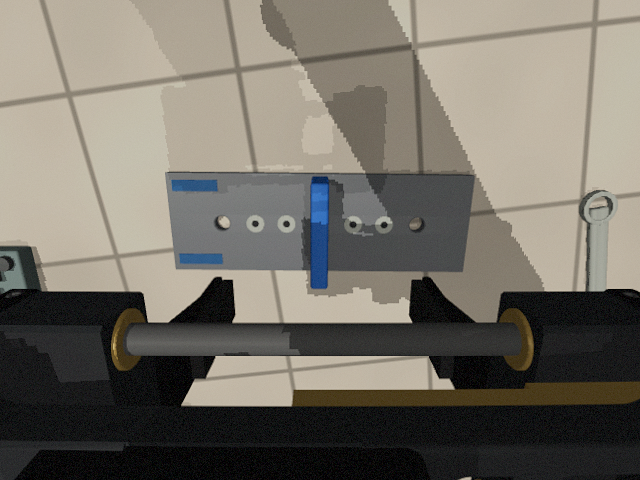

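The wrist view shows the holes at (222,223) and (416,224), within 1 px of prediction, so the template fit is good. Before picking it up I'll look over the jig with the wrist camera.

```bash
python3 -c "
from h import *
delta(517.7,-193.2,180,172.95)"
```

```text
t 1.57 pos [462.5 238.8 170.7] [179.97   0.   172.94] F [ 0.2 -1.  -0.3] w 0.08653280342880422 0.0
shift [-107.9 -421.9   -9.5] rot [ 0.0005  0.     -0.0001]
```

drive_tool --moves '[{"x": -15, "y": -58, "z": -10, "rx": 0, "ry": 0, "rz": 0, "fingers": -1}, {"x": -30, "y": -117, "z": -10, "rx": 0, "ry": 0, "rz": 0, "fingers": -1}, {"x": -45, "y": -176, "z": -10, "rx": 0, "ry": 0, "rz": 0, "fingers": -1}, {"x": -60, "y": -235, "z": -10, "rx": 0, "ry": 0, "rz": 0, "fingers": -1}, {"x": -75, "y": -294, "z": -10, "rx": 0, "ry": 0, "rz": 0, "fingers": -1}, {"x": -90, "y": -353, "z": -10, "rx": 0, "ry": 0, "rz": 0, "fingers": -1}, {"x": -105, "y": -410, "z": -10, "rx": 0, "ry": 0, "rz": 0, "fingers": -1}, {"x": -108, "y": -422, "z": -10, "rx": 0, "ry": 0, "rz": 0, "fingers": -1}, {"x": -108, "y": -422, "z": -10, "rx": 0, "ry": 0, "rz": 0, "fingers": -1}, {"x": -108, "y": -422, "z": -10, "rx": 0, "ry": 0, "rz": 0, "fingers": -1}, {"x": -108, "y": -422, "z": -10, "rx": 0, "ry": 0, "rz": 0, "fingers": -1}, {"x": -108, "y": -422, "z": -10, "rx": 0, "ry": 0, "rz": 0, "fingers": -1}]'

```text
time_s: 3.08
tool_pos: [0.5176, -0.1937, 0.1806]
tool_rot: [180.0, 0.0, 172.9]
force: [-0.0, 0.3, -0.9]
grip_width: 0.0867
grasp_force: 0.0
```

```bash
python3 -c "
from h import *
from cell import vision
import pickle
c=vision.read_camera('wrist');pickle.dump(c,open('w2.pkl','wb'))
im=c['image'][:,:,::-1];cv2.imwrite('pics/w2.png',im[:330])
q=[.51711,-.19834,np.radians(-7.03)]
P=np.array([[0,93.1,50],[0,-82.9,50],[69.3,95.8,87],[65,50,60]])/1e3
print(proj(c,place(q,P)).round(1))
hsv=cv2.cvtColor(np.ascontiguousarray(im),cv2.COLOR_BGR2HSV)
m=cv2.inRange(hsv,(15,110,60),(35,255,255));m[285:]=0
n,l,s,ce=cv2.connectedComponentsWithStats(m)
for i in range(1,n):
  if s[i,4]>15: print(s[i],ce[i].round(1))
delta(463,236.7,100,172.8)"
```

```text
[[429.8 231.7]
 [214.9 232.1]
 [439.4 330.4]
 [375.7 309.2]]
[356 125  60   1  60] [385.5 125. ]
[209 223  17  16 201] [216.9 230.2]
[417 222  17  17 204] [424.9 230.1]
t 3.12 pos [ 517.5 -194.1  180.6] [1.7997e+02 1.0000e-02 1.7287e+02] F [-0.4  0.3  0.7] w 0.08719245739290178 0.0
shift [107.5 420.6  80.8] rot [0.0005 0.0002 0.0013]
```

View pics/w2.png

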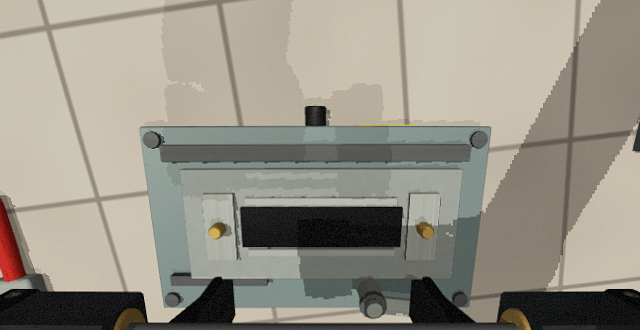

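The picture shows both pins near (216,230) and (426,230), the pivot at (373,302), and the knob hidden behind a finger. I'll fit the pins' silhouettes.

```bash
cat >pins.py <<'E'
import pickle; from h import *
c=pickle.load(open("w2.pkl","rb"))
im=np.ascontiguousarray(c['image'][:,:,::-1]);hsv=cv2.cvtColor(im,cv2.COLOR_BGR2HSV)
m=cv2.inRange(hsv,(15,90,50),(38,255,255));m[285:]=0
n,l,s,ce=cv2.connectedComponentsWithStats(m)
b=sorted([i for i in range(1,n) if 80<s[i,4]<400],key=lambda i:-s[i,0]);print([(s[i],ce[i].round(1)) for i in b])
t=np.linspace(0,2*np.pi,40);
def sil(x,y):
    C=np.vstack([np.c_[x+r*np.cos(t),y+r*np.sin(t),0*t+z] for r,z in((.0045,.05),(.006,.047),(.006,.034))])
    h=cv2.convexHull(proj(c,C).astype(np.float32)); M=cv2.moments(h)
    return np.array([M["m10"]/M["m00"],M["m01"]/M["m00"]]),M["m00"],h
res=[]
for i,g in zip(b,[(.528,-.106),(.506,-.28)]):
    r=least_squares(lambda p:sil(*p)[0]-ce[i],g,x_scale=.01,diff_step=1e-4);a=sil(*r.x);bb=a[2].reshape(-1,2)
    res.append(r.x);print(r.x*1e3,"area",a[1],s[i,4],bb.min(0),bb.max(0))
a,b=res;print("mid",(a+b)/2*1e3,"dist",np.hypot(*(a-b))*1e3,"yaw",np.degrees(np.arctan2(-(a-b)[0],(a-b)[1])))
E
python3 pins.py
python3 - <<'E'
# fix template with wrist view
import pickle
import sys;sys.path.insert(0,'.')
from h import *
c=pickle.load(open("w1.pkl","rb"))
g=np.hstack([c['image'].mean(2)])
P=np.array([[0,88,10],[0,-88,10],[45,135,10],[45,-135,10],[-45,135,10],[-45,-135,10]])/1e3
m=np.array([[416,224],[222,223],[462.5,271],[177,270],[475,174],[166,172]])
r=least_squares(lambda q:(proj(c,place(q,P))-m).ravel(),[.463,.2367,-.12]);print(r.x*[1e3,1e3,57.3],r.fun.round(1))
E
```

```text
[(array([416, 222,  18,  17, 210], dtype=int32), array([424.8, 230. ])), (array([209, 222,  17,  17, 207], dtype=int32), array([216.9, 230.1]))]
[ 529.31156023 -107.59971654] area 236.18176943738945 210 [415.60403 221.10992] [434.00397 238.82011]
[ 507.62891688 -281.65751501] area 237.10609460959677 207 [207.6622  221.25024] [226.12772 238.96394]
mid [ 518.47023856 -194.62861577] dist 175.40311921821942 yaw -7.100842293357218
[462.84375887 237.0548388   -7.4070929 ] [ 1.6  0.2 -0.   0.2  1.1  0.1 -1.5 -0.4  0.7  0.2 -1.8  0.5]
```

drive_tool --moves '[{"x": 15, "y": 58, "z": 0, "rx": 0, "ry": 0, "rz": 0, "fingers": -1}, {"x": 30, "y": 117, "z": 0, "rx": 0, "ry": 0, "rz": 0, "fingers": -1}, {"x": 45, "y": 176, "z": 0, "rx": 0, "ry": 0, "rz": 0, "fingers": -1}, {"x": 60, "y": 235, "z": 10, "rx": 0, "ry": 0, "rz": 0, "fingers": -1}, {"x": 75, "y": 294, "z": 30, "rx": 0, "ry": 0, "rz": 0, "fingers": -1}, {"x": 90, "y": 353, "z": 50, "rx": 0, "ry": 0, "rz": 0.003, "fingers": -1}, {"x": 105, "y": 410, "z": 70, "rx": 0, "ry": 0, "rz": 0.005, "fingers": -1}, {"x": 107.5, "y": 421, "z": 80, "rx": 0, "ry": 0, "rz": 0.005, "fingers": -1}, {"x": 107.5, "y": 421, "z": 80, "rx": 0, "ry": 0, "rz": 0.005, "fingers": -1}, {"x": 107.5, "y": 421, "z": 80, "rx": 0, "ry": 0, "rz": 0.005, "fingers": -1}, {"x": 107.5, "y": 421, "z": 100, "rx": 0, "ry": 0, "rz": 0.005, "fingers": -1}, {"x": 107.5, "y": 421, "z": 120, "rx": 0, "ry": 0, "rz": 0.005, "fingers": -1}]'

```text
time_s: 4.62
tool_pos: [0.4652, 0.2345, 0.0614]
tool_rot: [179.9, 0.1, 172.3]
force: [0.0, 0.3, 0.4]
grip_width: 0.087
grasp_force: 0.0
```

```bash
python3 -c "
from h import *
delta(463,237,36,172.6)"
```

```text
t 4.62 pos [465.2 234.5  61.4] [1.7992e+02 1.3000e-01 1.7230e+02] F [0.  0.3 0.4] w 0.08699844668064013 0.0
shift [ 2.5  2.2 25.4] rot [ 0.0013  0.0022 -0.0052]
```

drive_tool --moves '[{"x": 0, "y": 0, "z": 10, "rx": 0, "ry": 0, "rz": 0, "fingers": -1}, {"x": 0, "y": 0, "z": 10, "rx": 0, "ry": 0, "rz": 0, "fingers": -1}, {"x": 0, "y": 0, "z": 10, "rx": 0, "ry": 0, "rz": 0, "fingers": -1}]'

```text
time_s: 5.0
tool_pos: [0.4644, 0.2362, 0.0515]
tool_rot: [179.9, 0.1, 172.5]
force: [-0.4, -0.1, 0.4]
grip_width: 0.087
grasp_force: 0.0
```

```bash
python3 -c "
from h import *
delta(463,237,36,172.6)"
```

```text
t 5.0 pos [464.4 236.2  51.5] [1.7994e+02 8.0000e-02 1.7246e+02] F [-0.4 -0.1  0.4] w 0.08697256193155475 0.0
shift [ 1.5  0.6 15.5] rot [ 0.0011  0.0013 -0.0024]
```

drive_tool --force 40 --moves '[{"x": 0.5, "y": 0, "z": 15.5, "rx": 0, "ry": 0, "rz": 0, "fingers": -1}, {"x": 0.5, "y": 0, "z": 15.5, "rx": 0, "ry": 0, "rz": 0, "fingers": -1}, {"x": 0.5, "y": 0, "z": 15.5, "rx": 0, "ry": 0, "rz": 0, "fingers": 1}, {"x": 0.5, "y": 0, "z": 15.5, "rx": 0, "ry": 0, "rz": 0, "fingers": 1}, {"x": 0.5, "y": 0, "z": 15.5, "rx": 0, "ry": 0, "rz": 0, "fingers": 1}, {"x": 0.5, "y": 0, "z": 15.5, "rx": 0, "ry": 0, "rz": 0, "fingers": 1}, {"x": 0.5, "y": 0, "z": 15.5, "rx": 0, "ry": 0, "rz": 0, "fingers": 1}, {"x": 0.5, "y": 0, "z": 15.5, "rx": 0, "ry": 0, "rz": 0, "fingers": 1}, {"x": 0.5, "y": 0, "z": 15.5, "rx": 0, "ry": 0, "rz": 0, "fingers": 1}]'

```text
time_s: 6.12
tool_pos: [0.463, 0.2363, 0.0351]
tool_rot: [180.0, 0.0, 172.5]
force: [0.5, -0.9, 0.1]
grip_width: 0.0251
grasp_force: 0.0
```

```bash
python3 -c "
from h import *
delta(518.6,-194.7,116,172.9)"
```

```text
t 6.12 pos [463.  236.3  35.1] [180.     0.   172.51] F [ 0.5 -0.9  0.1] w 0.02508961527679966 0.0
shift [-111.3 -420.1  -80.9] rot [ 0.0001  0.0001 -0.0068]
```

Still closing. I'll give it more time, then lift a little.

drive_tool --moves '[{"x": 0, "y": 0, "z": 0, "rx": 0, "ry": 0, "rz": 0, "fingers": 1}, {"x": 0, "y": 0, "z": 0, "rx": 0, "ry": 0, "rz": 0, "fingers": 1}, {"x": 0, "y": 0, "z": 0, "rx": 0, "ry": 0, "rz": 0, "fingers": 1}, {"x": 0, "y": 0, "z": 0, "rx": 0, "ry": 0, "rz": 0, "fingers": 1}]'

```text
time_s: 6.62
tool_pos: [0.4631, 0.2364, 0.0351]
tool_rot: [180.0, 0.0, 172.5]
force: [0.5, 0.5, -1.0]
grip_width: 0.0133
grasp_force: 40.0
```

```bash
python3 -c "
from h import *
delta(518.6,-194.7,116,172.9)"
```

```text
t 6.62 pos [463.1 236.4  35.1] [1.7999e+02 1.0000e-02 1.7251e+02] F [ 0.5  0.5 -1. ] w 0.01332041911828166 40.00006785616279
shift [-111.3 -420.2  -81. ] rot [ 0.0002  0.0001 -0.0069]
```

drive_tool --moves '[{"x": 0, "y": 0, "z": -20, "rx": 0, "ry": 0, "rz": 0, "fingers": 1}, {"x": 0, "y": 0, "z": -60, "rx": 0, "ry": 0, "rz": 0, "fingers": 1}, {"x": -7, "y": -25, "z": -100, "rx": 0, "ry": 0, "rz": 0, "fingers": 1}, {"x": -20, "y": -75, "z": -100, "rx": 0, "ry": 0, "rz": -0.002, "fingers": 1}, {"x": -34, "y": -130, "z": -100, "rx": 0, "ry": 0, "rz": -0.005, "fingers": 1}, {"x": -48, "y": -185, "z": -100, "rx": 0, "ry": 0, "rz": -0.007, "fingers": 1}, {"x": -63, "y": -240, "z": -100, "rx": 0, "ry": 0, "rz": -0.007, "fingers": 1}, {"x": -78, "y": -295, "z": -100, "rx": 0, "ry": 0, "rz": -0.007, "fingers": 1}, {"x": -92, "y": -350, "z": -100, "rx": 0, "ry": 0, "rz": -0.007, "fingers": 1}, {"x": -103, "y": -390, "z": -100, "rx": 0, "ry": 0, "rz": -0.007, "fingers": 1}, {"x": -109, "y": -412, "z": -100, "rx": 0, "ry": 0, "rz": -0.007, "fingers": 1}, {"x": -111.5, "y": -420, "z": -100, "rx": 0, "ry": 0, "rz": -0.007, "fingers": 1}, {"x": -111.5, "y": -420, "z": -100, "rx": 0, "ry": 0, "rz": -0.007, "fingers": 1}, {"x": -111.5, "y": -420, "z": -90, "rx": 0, "ry": 0, "rz": -0.007, "fingers": 1}, {"x": -111.5, "y": -420, "z": -75, "rx": 0, "ry": 0, "rz": -0.007, "fingers": 1}, {"x": -111.5, "y": -420, "z": -65, "rx": 0, "ry": 0, "rz": -0.007, "fingers": 1}, {"x": -111.5, "y": -420, "z": -65, "rx": 0, "ry": 0, "rz": -0.007, "fingers": 1}, {"x": -111.5, "y": -420, "z": -65, "rx": 0, "ry": 0, "rz": -0.007, "fingers": 1}]'

```text
time_s: 8.88
tool_pos: [0.519, -0.1948, 0.1002]
tool_rot: [-180.0, 0.0, 172.9]
force: [0.9, -0.3, -4.5]
grip_width: 0.0137
grasp_force: 40.0
```

```bash
cat >wv.py <<'E'
import sys,pickle; from h import *
from cell import vision
c=vision.read_camera('wrist');n=sys.argv[1];pickle.dump(c,open(n+'.pkl','wb'))
im=c['image'][:330,:,::-1];cv2.imwrite(f'pics/{n}.png',im)
E
python3 wv.py w3; python3 -c "
from h import *
delta(518.8,-194.6,86,172.9)"
```

```text
t 8.93 pos [ 519.2 -194.8  100.5] [-1.800e+02  5.000e-02  1.729e+02] F [ 1.7 -0.  -4.6] w 0.013766408104621113 39.99928263947368
shift [ 0.4  0.2 14.5] rot [-0.0001  0.0009  0.0001]
```

View pics/w3.png

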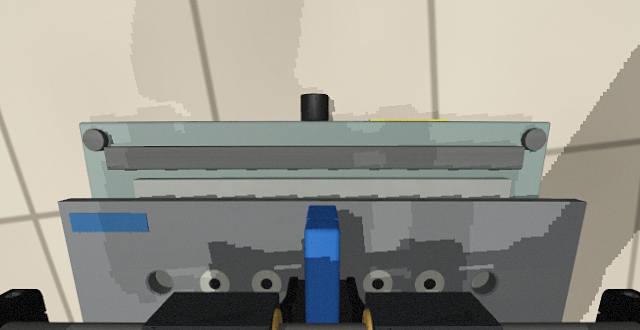

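The template hangs level, with its holes at (160,282) and (483,282) over the carriage. I'll lower it in small steps and watch the force.

drive_tool --moves '[{"x": 0.3, "y": 0.2, "z": 6, "rx": 0, "ry": 0, "rz": 0, "fingers": 1}, {"x": 0.3, "y": 0.2, "z": 11, "rx": 0, "ry": 0, "rz": 0, "fingers": 1}, {"x": 0.3, "y": 0.2, "z": 13, "rx": 0, "ry": 0, "rz": 0, "fingers": 1}, {"x": 0.3, "y": 0.2, "z": 14, "rx": 0, "ry": 0, "rz": 0, "fingers": 1}, {"x": 0.3, "y": 0.2, "z": 15, "rx": 0, "ry": 0, "rz": 0, "fingers": 1}, {"x": 0.3, "y": 0.2, "z": 16, "rx": 0, "ry": 0, "rz": 0, "fingers": 1}, {"x": 0.3, "y": 0.2, "z": 16.5, "rx": 0, "ry": 0, "rz": 0, "fingers": 1}, {"x": 0.3, "y": 0.2, "z": 16.5, "rx": 0, "ry": 0, "rz": 0, "fingers": 1}]'

```text
time_s: 9.93
tool_pos: [0.5186, -0.1944, 0.0836]
tool_rot: [180.0, 0.0, 172.9]
force: [0.2, -0.1, -5.3]
grip_width: 0.014
grasp_force: 40.0
```

```bash
cat >st.py <<'E'
from h import *
from cell import sensors
delta(518.8,-194.6,69,172.9); print("torque",sensors.get_obs()["wrist_torque"].round(2))
E
python3 st.py
```

```text
t 9.93 pos [ 518.6 -194.4   83.6] [179.99   0.   172.91] F [ 0.2 -0.1 -5.3] w 0.013956089131422407 39.99913338571787
shift [-0.3 -0.2 14.6] rot [0.0001 0.     0.0001]
torque [ 0.01  0.04 -0.  ]
```

No contact yet, and the underside is below the pin tops. Going on.

drive_tool --moves '[{"x": 0, "y": 0, "z": 0.7, "rx": 0, "ry": 0, "rz": 0, "fingers": 1}, {"x": 0, "y": 0, "z": 1.4, "rx": 0, "ry": 0, "rz": 0, "fingers": 1}, {"x": 0, "y": 0, "z": 2, "rx": 0, "ry": 0, "rz": 0, "fingers": 1}, {"x": 0, "y": 0, "z": 2.5, "rx": 0, "ry": 0, "rz": 0, "fingers": 1}, {"x": 0, "y": 0, "z": 2.5, "rx": 0, "ry": 0, "rz": 0, "fingers": 1}]'

```text
time_s: 10.55
tool_pos: [0.5185, -0.1944, 0.081]
tool_rot: [180.0, -0.0, 172.9]
force: [0.5, -0.2, -4.4]
grip_width: 0.0139
grasp_force: 40.0
```

```bash
python3 st.py
```

```text
t 10.55 pos [ 518.5 -194.4   81. ] [180.    -0.   172.91] F [ 0.5 -0.2 -4.4] w 0.013869618626502801 39.999364502727985
shift [-0.3 -0.1 12. ] rot [ 0.     -0.      0.0002]
torque [ 0.02 -0.08  0.01]
```

drive_tool --moves '[{"x": 0, "y": 0, "z": 1.5, "rx": 0, "ry": 0, "rz": 0, "fingers": 1}, {"x": 0, "y": 0, "z": 3, "rx": 0, "ry": 0, "rz": 0, "fingers": 1}, {"x": 0, "y": 0, "z": 4.5, "rx": 0, "ry": 0, "rz": 0, "fingers": 1}, {"x": 0, "y": 0, "z": 6, "rx": 0, "ry": 0, "rz": 0, "fingers": 1}, {"x": 0, "y": 0, "z": 6, "rx": 0, "ry": 0, "rz": 0, "fingers": 1}]'

```text
time_s: 11.18
tool_pos: [0.5184, -0.1944, 0.0749]
tool_rot: [180.0, -0.0, 172.9]
force: [-0.4, 0.5, -3.7]
grip_width: 0.0135
grasp_force: 40.0
```

```bash
python3 st.py
```

```text
t 11.18 pos [ 518.4 -194.4   74.9] [ 1.8000e+02 -2.0000e-02  1.7291e+02] F [-0.4  0.5 -3.7] w 0.013535063080733486 39.9992854334414
shift [-0.4 -0.2  5.9] rot [ 0.0001 -0.0003  0.0002]
torque [0.05 0.04 0.03]
```

Underside is at about 40 mm. The last 6 mm go slowly.

drive_tool --moves '[{"x": 0, "y": 0, "z": 1.5, "rx": 0, "ry": 0, "rz": 0, "fingers": 1}, {"x": 0, "y": 0, "z": 3, "rx": 0, "ry": 0, "rz": 0, "fingers": 1}, {"x": 0, "y": 0, "z": 4, "rx": 0, "ry": 0, "rz": 0, "fingers": 1}, {"x": 0, "y": 0, "z": 4.8, "rx": 0, "ry": 0, "rz": 0, "fingers": 1}, {"x": 0, "y": 0, "z": 5.4, "rx": 0, "ry": 0, "rz": 0, "fingers": 1}, {"x": 0, "y": 0, "z": 5.8, "rx": 0, "ry": 0, "rz": 0, "fingers": 1}, {"x": 0, "y": 0, "z": 5.8, "rx": 0, "ry": 0, "rz": 0, "fingers": 1}]'

```text
time_s: 12.05
tool_pos: [0.5186, -0.1944, 0.0693]
tool_rot: [180.0, 0.0, 172.9]
force: [0.6, 0.0, -4.9]
grip_width: 0.0135
grasp_force: 40.0
```

```bash
python3 st.py
```

```text
t 12.05 pos [ 518.6 -194.4   69.3] [180.     0.   172.91] F [ 0.6  0.  -4.9] w 0.013543033076580984 39.99922335147858
shift [-0.3 -0.1  0.3] rot [0.     0.     0.0001]
torque [-0.01  0.01 -0.  ]
```

drive_tool --moves '[{"x": 0, "y": 0, "z": 0.3, "rx": 0, "ry": 0, "rz": 0, "fingers": 1}, {"x": 0, "y": 0, "z": 0.6, "rx": 0, "ry": 0, "rz": 0, "fingers": 1}, {"x": 0, "y": 0, "z": 0.8, "rx": 0, "ry": 0, "rz": 0, "fingers": 1}, {"x": 0, "y": 0, "z": 0.8, "rx": 0, "ry": 0, "rz": 0, "fingers": 1}]'

```text
time_s: 12.55
tool_pos: [0.5187, -0.1944, 0.0691]
tool_rot: [180.0, 0.0, 172.9]
force: [-3.6, 1.1, 5.5]
grip_width: 0.0135
grasp_force: 40.0
```

```bash
python3 st.py
```

```text
t 12.55 pos [ 518.7 -194.4   69.1] [1.7998e+02 1.0000e-02 1.7291e+02] F [-3.6  1.1  5.5] w 0.013471153480756531 40.000088308006525
shift [-0.1 -0.1  0.1] rot [0.0004 0.0002 0.0002]
torque [0.29 0.75 0.01]
```

Contact at 34.0 mm with about 10 N, so it is seated. Release and lift straight up.

drive_tool --moves '[{"x": 0, "y": 0, "z": 0, "rx": 0, "ry": 0, "rz": 0, "fingers": -1}, {"x": 0, "y": 0, "z": 0, "rx": 0, "ry": 0, "rz": 0, "fingers": -1}, {"x": 0, "y": 0, "z": 0, "rx": 0, "ry": 0, "rz": 0, "fingers": -1}, {"x": 0, "y": 0, "z": 0, "rx": 0, "ry": 0, "rz": 0, "fingers": -1}, {"x": 0, "y": 0, "z": 0, "rx": 0, "ry": 0, "rz": 0, "fingers": -1}, {"x": 0, "y": 0, "z": 0, "rx": 0, "ry": 0, "rz": 0, "fingers": -1}, {"x": 0, "y": 0, "z": -20, "rx": 0, "ry": 0, "rz": 0, "fingers": -1}, {"x": 0, "y": 0, "z": -60, "rx": 0, "ry": 0, "rz": 0, "fingers": -1}, {"x": 60, "y": 0, "z": -110, "rx": 0, "ry": 0, "rz": 0, "fingers": -1}, {"x": 60, "y": 0, "z": -110, "rx": 0, "ry": 0, "rz": 0, "fingers": -1}, {"x": 60, "y": 0, "z": -110, "rx": 0, "ry": 0, "rz": 0, "fingers": -1}]'

```text
time_s: 13.92
tool_pos: [0.4593, -0.1871, 0.1795]
tool_rot: [179.9, 0.2, 172.9]
force: [0.6, 0.1, 0.2]
grip_width: 0.0869
grasp_force: 0.0
```

```bash
python3 st.py; python3 - <<'E'
import pickle; from h import *
from cell import vision
t=vision.read_camera('top');s=vision.read_camera('side');w=vision.read_camera('wrist');pickle.dump((t,s,w),open('c2.pkl','wb'))
f=lambda c,x,y,W,H:cv2.resize(c["image"][y:y+H,x:x+W,::-1],(400,300),interpolation=cv2.INTER_CUBIC)
o=np.vstack([np.hstack([f(t,324,243,120,90),f(s,300,150,140,105)]),np.hstack([f(w,0,0,640,480),f(w,160,100,320,240)])])
cv2.imwrite("pics/z2.png",np.clip(o*1.4,0,255).astype(np.uint8))
E
```

```text
t 13.93 pos [ 459.3 -187.1  179.5] [1.7992e+02 1.7000e-01 1.7290e+02] F [0.6 0.1 0.2] w 0.08690334220253258 0.0
shift [-59.7  -0.3 110.7] rot [ 0.0014  0.003  -0.    ]
torque [ 0.02 -0.04 -0.01]
```

View pics/z2.png

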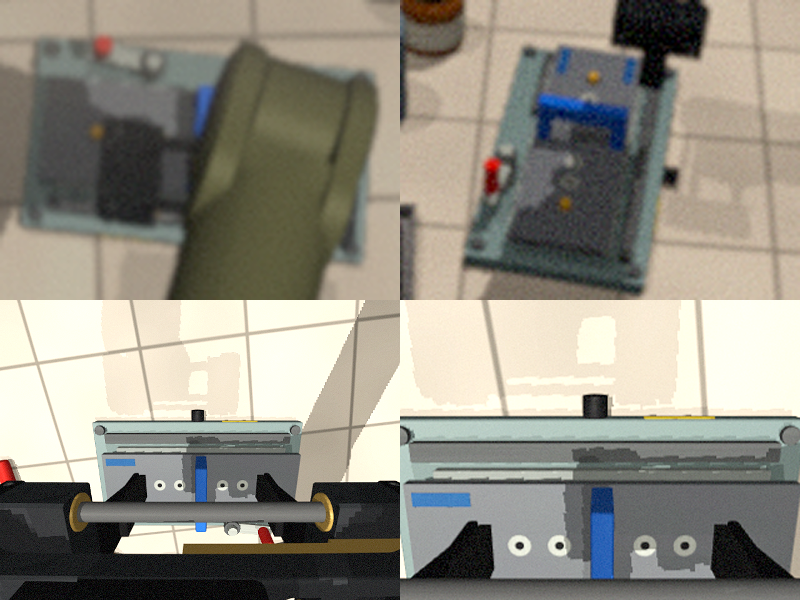

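Both brass pins stand proud through the holes and the template lies flat. Next is the clamp: cage the knob loosely between the fingers, closing line at 45°, and follow the arc.

```bash
cat >arc.py <<'E'
from h import *
from cell import sensors
import pickle
d=pickle.load(open("c0.pkl","rb"))["top"]
r=least_squares(lambda p:(proj(d,[p[0],p[1],.15])-[405,202]).ravel(),[.65,-.2]);print("can",r.x)
F=[.5178,-.1997,np.radians(-7.07)]
k=lambda a:place(F,[.065-.046*np.sin(a),.05+.046*np.cos(a),0])[0]*1e3
print("q7",sensors.get_obs()["qpos"].round(0),"knob",k(-.0935).round(1),"end",k(1.571).round(1))
p=k(-.0935);delta(p[0],p[1],110,128)
G=Ro.from_euler("xyz",[180,0,128],degrees=True)
for a in np.r_[-.0935,np.arange(.1,1.8,.12)]: print(round(a,2),G.inv().apply(k(a)-p).round(1)[:2])
E
python3 arc.py
```

```text
can [ 0.73605235 -0.25342488]
q7 [-17.   1.  37. 110.  -1.  70. 103.] knob [ 598.4 -113.2    0. ] end [ 542.8 -152.4    0. ]
t 14.07 pos [ 459.3 -186.8  177.8] [-1.7999e+02 -4.0000e-02  1.7293e+02] F [-0.9 -0.1 -0.7] w 0.08761422515857667 0.0
shift [-129.    90.2   67.7] rot [-5.000e-04 -6.000e-04  7.842e-01]
-0.09 [0. 0.]
0.1 [ 6.3 -6.3]
0.22 [  9.5 -10.8]
0.34 [ 12.2 -15.6]
0.46 [ 14.3 -20.7]
0.58 [ 15.7 -26. ]
0.7 [ 16.5 -31.5]
0.82 [ 16.7 -37. ]
0.94 [ 16.2 -42.5]
1.06 [ 15.  -47.9]
1.18 [ 13.2 -53.1]
1.3 [ 10.8 -58. ]
1.42 [  7.8 -62.7]
1.54 [  4.2 -66.9]
1.66 [  0.2 -70.7]
1.78 [ -4.2 -74. ]
```

drive_tool --moves '[{"x": -30, "y": 20, "z": 0, "rx": 0, "ry": 0, "rz": 0.15, "fingers": 0.2}, {"x": -60, "y": 42, "z": 0, "rx": 0, "ry": 0, "rz": 0.3, "fingers": 0.2}, {"x": -90, "y": 63, "z": 0, "rx": 0, "ry": 0, "rz": 0.45, "fingers": 0.2}, {"x": -115, "y": 80, "z": 20, "rx": 0, "ry": 0, "rz": 0.6, "fingers": 0.2}, {"x": -129, "y": 90, "z": 40, "rx": 0, "ry": 0, "rz": 0.75, "fingers": 0.2}, {"x": -129, "y": 90, "z": 60, "rx": 0, "ry": 0, "rz": 0.784, "fingers": 0.2}, {"x": -129, "y": 90, "z": 68, "rx": 0, "ry": 0, "rz": 0.784, "fingers": 0.2}, {"x": -129, "y": 90, "z": 68, "rx": 0, "ry": 0, "rz": 0.784, "fingers": 0.2}, {"x": -129, "y": 90, "z": 68, "rx": 0, "ry": 0, "rz": 0.784, "fingers": 0.2}, {"x": -129, "y": 90, "z": 68, "rx": 0, "ry": 0, "rz": 0.784, "fingers": 0.2}]'

```text
time_s: 15.32
tool_pos: [0.5985, -0.114, 0.1115]
tool_rot: [179.9, 0.0, 128.0]
force: [0.4, -0.2, -0.1]
grip_width: 0.0346
grasp_force: 0.0
```

```bash
cat >red.py <<'E'
import sys; from h import *
from cell import vision
c=vision.read_camera('wrist');im=np.ascontiguousarray(c['image'][:,:,::-1])
h=cv2.cvtColor(im,cv2.COLOR_BGR2HSV);m=cv2.inRange(h,(0,150,50),(8,255,255))|cv2.inRange(h,(172,150,50),(180,255,255))
n,l,s,ce=cv2.connectedComponentsWithStats(m);print([(s[i],ce[i].round(1)) for i in range(1,n) if s[i,4]>40])
print(proj(c,np.array([[.5984,-.1132,z] for z in(.087,.069,.051)])).round(1))
cv2.imwrite("pics/k.png",im)
E
python3 red.py; python3 arc.py|sed -n 3,4p
```

```text
[(array([ 310,  251,   29,   45, 1018], dtype=int32), array([323.9, 273.1]))]
[[322.3 283.2]
 [322.2 270.7]
 [322.2 260.1]]
t 15.38 pos [ 598.5 -113.8  111.4] [1.7991e+02 4.0000e-02 1.2799e+02] F [-0.4  1.1  0.6] w 0.034725433340348034 0.0
shift [0.6 0.3 1.4] rot [ 0.0015  0.0008 -0.0002]
```

View pics/k.png

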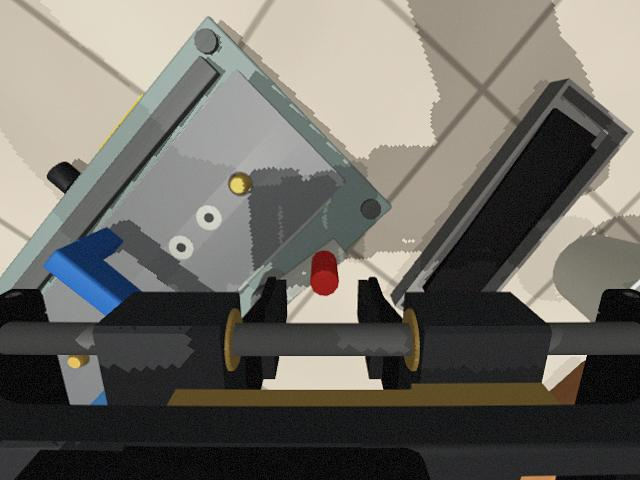

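The knob at (324,273) is within about 1 mm of prediction and centred between the fingers. Descend and narrow the gap.

drive_tool --moves '[{"x": 0.5, "y": 0.3, "z": 10, "rx": 0, "ry": 0, "rz": 0, "fingers": 0.2}, {"x": 0.5, "y": 0.3, "z": 20, "rx": 0, "ry": 0, "rz": 0, "fingers": 0.2}, {"x": 0.5, "y": 0.3, "z": 30, "rx": 0, "ry": 0, "rz": 0, "fingers": 0.2}, {"x": 0.5, "y": 0.3, "z": 40, "rx": 0, "ry": 0, "rz": 0, "fingers": 0.3}, {"x": 0.5, "y": 0.3, "z": 44, "rx": 0, "ry": 0, "rz": 0, "fingers": 0.45}, {"x": 0.5, "y": 0.3, "z": 44, "rx": 0, "ry": 0, "rz": 0, "fingers": 0.45}, {"x": 0.5, "y": 0.3, "z": 44, "rx": 0, "ry": 0, "rz": 0, "fingers": 0.45}]'

```text
time_s: 16.25
tool_pos: [0.5984, -0.1132, 0.0668]
tool_rot: [180.0, 0.0, 128.0]
force: [0.8, -0.4, 0.5]
grip_width: 0.0241
grasp_force: 0.0
```

```bash
python3 arc.py|sed -n 3,4p
```

```text
t 16.25 pos [ 598.4 -113.2   66.8] [1.7997e+02 3.0000e-02 1.2799e+02] F [ 0.8 -0.4  0.5] w 0.024127000679289107 0.0
shift [  0.   -0.  -43.2] rot [ 0.0006  0.0005 -0.0003]
```

drive_tool --moves '[{"x": 3.3, "y": -3, "z": 0, "rx": 0, "ry": 0, "rz": 0, "fingers": 0.45}, {"x": 6.3, "y": -6.3, "z": 0, "rx": 0, "ry": 0, "rz": 0, "fingers": 0.45}, {"x": 9.5, "y": -10.8, "z": 0, "rx": 0, "ry": 0, "rz": 0, "fingers": 0.45}, {"x": 12.2, "y": -15.6, "z": 0, "rx": 0, "ry": 0, "rz": 0, "fingers": 0.45}, {"x": 14.3, "y": -20.7, "z": 0, "rx": 0, "ry": 0, "rz": 0, "fingers": 0.45}, {"x": 15.7, "y": -26, "z": 0, "rx": 0, "ry": 0, "rz": 0, "fingers": 0.45}, {"x": 16.5, "y": -31.5, "z": 0, "rx": 0, "ry": 0, "rz": 0, "fingers": 0.45}, {"x": 16.7, "y": -37, "z": 0, "rx": 0, "ry": 0, "rz": 0, "fingers": 0.45}, {"x": 16.2, "y": -42.5, "z": 0, "rx": 0, "ry": 0, "rz": 0, "fingers": 0.45}, {"x": 15, "y": -48, "z": 0, "rx": 0, "ry": 0, "rz": 0, "fingers": 0.45}, {"x": 13.2, "y": -53, "z": 0, "rx": 0, "ry": 0, "rz": 0, "fingers": 0.45}, {"x": 10.8, "y": -58, "z": 0, "rx": 0, "ry": 0, "rz": 0, "fingers": 0.45}, {"x": 7.8, "y": -62.7, "z": 0, "rx": 0, "ry": 0, "rz": 0, "fingers": 0.45}, {"x": 4.2, "y": -67, "z": 0, "rx": 0, "ry": 0, "rz": 0, "fingers": 0.45}, {"x": 4.2, "y": -67, "z": 0, "rx": 0, "ry": 0, "rz": 0, "fingers": 0.45}, {"x": 4.2, "y": -67, "z": 0, "rx": 0, "ry": 0, "rz": 0, "fingers": 0.45}]'

```text
time_s: 18.25
tool_pos: [0.5423, -0.1524, 0.0664]
tool_rot: [-179.9, 0.1, 127.9]
force: [-0.7, 0.7, -0.9]
grip_width: 0.0239
grasp_force: 0.0
```

```bash
sed -i 's/\[.5984,-.1132,z\]/[.5428,-.1524,z]/' red.py; python3 red.py;python3 arc.py|sed -n 3,4p
```

```text
[(array([ 313,  274,   37,   49, 1526], dtype=int32), array([330.3, 300.6]))]
[[322.6 329.2]
 [322.6 308.8]
 [322.5 292.2]]
t 18.3 pos [ 542.3 -152.1   66.4] [-1.7993e+02  4.0000e-02  1.2794e+02] F [ 0.2 -1.1 -1. ] w 0.023517689561635368 0.0
shift [ -3.7  68.1 -43.7] rot [-0.0011  0.0008 -0.001 ]
```

The clamp is about 4 mm short. Keep pushing tangentially until the stop is felt.

drive_tool --moves '[{"x": -1, "y": -1.5, "z": 0, "rx": 0, "ry": 0, "rz": 0, "fingers": 0.45}, {"x": -2, "y": -3, "z": 0, "rx": 0, "ry": 0, "rz": 0, "fingers": 0.45}, {"x": -2.5, "y": -4, "z": 0, "rx": 0, "ry": 0, "rz": 0, "fingers": 0.45}, {"x": -2.5, "y": -4, "z": 0, "rx": 0, "ry": 0, "rz": 0, "fingers": 0.45}]'

```text
time_s: 18.8
tool_pos: [0.5412, -0.1552, 0.0664]
tool_rot: [180.0, 0.0, 128.0]
force: [1.7, 1.9, -1.3]
grip_width: 0.0241
grasp_force: 1.5
```

```bash
python3 red.py;python3 arc.py|sed -n 3,4p
```

```text
[(array([ 314,  275,   37,   48, 1491], dtype=int32), array([330.9, 301. ]))]
[[328.8 325.8]
 [328.  305.7]
 [327.4 289.4]]
t 18.85 pos [ 541.2 -155.2   66.4] [179.98   0.   128.  ] F [ 2.1  2.3 -0.9] w 0.02436857591950689 1.4943244052119553
shift [ -2.1  70.9 -43.6] rot [0.0003 0.0001 0.    ]
```

drive_tool --moves '[{"x": -1, "y": -1.2, "z": 0, "rx": 0, "ry": 0, "rz": 0, "fingers": 0.45}, {"x": -1.7, "y": -2, "z": 0, "rx": 0, "ry": 0, "rz": 0, "fingers": 0.45}, {"x": -1.7, "y": -2, "z": 0, "rx": 0, "ry": 0, "rz": 0, "fingers": 0.45}]'

```text
time_s: 19.23
tool_pos: [0.541, -0.1563, 0.0664]
tool_rot: [179.9, -0.1, 128.0]
force: [1.9, 5.8, -1.7]
grip_width: 0.0239
grasp_force: 2.6
```

```bash
python3 red.py;python3 arc.py|sed -n 3,4p
```

```text
[(array([ 314,  276,   37,   47, 1477], dtype=int32), array([331.1, 301.2]))]
[[331.1 324.2]
 [330.1 304.3]
 [329.3 288.2]]
t 19.27 pos [ 541.  -156.3   66.4] [ 1.7991e+02 -8.0000e-02  1.2805e+02] F [ 2.   5.3 -0.7] w 0.024071347339933324 2.6218725799117237
shift [ -1.4  71.8 -43.5] rot [ 0.0016 -0.0015  0.0009]
```

drive_tool --moves '[{"x": -1, "y": -1.2, "z": 0, "rx": 0, "ry": 0, "rz": 0, "fingers": 0.45}, {"x": -2, "y": -2, "z": 0, "rx": 0, "ry": 0, "rz": 0, "fingers": 0.45}, {"x": -2, "y": -2, "z": 0, "rx": 0, "ry": 0, "rz": 0, "fingers": 0.45}, {"x": -2, "y": -2, "z": 0, "rx": 0, "ry": 0, "rz": 0, "fingers": 0.45}]'

```text
time_s: 19.77
tool_pos: [0.541, -0.1565, 0.0664]
tool_rot: [179.8, -0.2, 128.1]
force: [1.9, 10.0, 1.0]
grip_width: 0.0243
grasp_force: 4.0
```

```bash
python3 red.py;python3 arc.py|sed -n 3,4p
```

```text
[(array([ 314,  275,   37,   48, 1490], dtype=int32), array([331.2, 301.1]))]
[[331.5 323.8]
 [330.4 304. ]
 [329.4 288. ]]
t 19.82 pos [ 541.  -156.5   66.3] [179.8   -0.23 128.15] F [ 2.7 10.5 -0.8] w 0.024059329585863 4.046902775298804
shift [ -1.2  72.  -43.4] rot [ 0.0034 -0.0041  0.0026]
```

Force rises without motion, and the knob is where the stop should be. Back off to centre, rise clear and move away.

drive_tool --moves '[{"x": 2.5, "y": 3, "z": 0, "rx": 0, "ry": 0, "rz": 0, "fingers": 0.45}, {"x": 5, "y": 5.5, "z": 0, "rx": 0, "ry": 0, "rz": 0, "fingers": 0.45}, {"x": 5, "y": 5.5, "z": 0, "rx": 0, "ry": 0, "rz": 0, "fingers": 0.45}, {"x": 5, "y": 5.5, "z": -8, "rx": 0, "ry": 0, "rz": 0, "fingers": 0.45}, {"x": 5, "y": 5.5, "z": -25, "rx": 0, "ry": 0, "rz": 0, "fingers": 0.45}, {"x": 5, "y": 5.5, "z": -60, "rx": 0, "ry": 0, "rz": 0, "fingers": 0.45}, {"x": 5, "y": 5.5, "z": -110, "rx": 0, "ry": 0, "rz": 0, "fingers": 0.45}, {"x": 45, "y": 40, "z": -130, "rx": 0, "ry": 0, "rz": 0, "fingers": 0.45}, {"x": 60, "y": 80, "z": -130, "rx": 0, "ry": 0, "rz": 0, "fingers": 0.45}, {"x": 75, "y": 120, "z": -130, "rx": 0, "ry": 0, "rz": 0, "fingers": 0.45}, {"x": 75, "y": 160, "z": -130, "rx": 0, "ry": 0, "rz": 0, "fingers": 0.45}, {"x": 75, "y": 160, "z": -130, "rx": 0, "ry": 0, "rz": 0, "fingers": 0.45}, {"x": 75, "y": 160, "z": -130, "rx": 0, "ry": 0, "rz": 0, "fingers": 0.45}]'

```text
time_s: 21.45
tool_pos: [0.62, -0.0044, 0.1973]
tool_rot: [-180.0, 0.1, 127.9]
force: [-0.3, -0.9, -0.0]
grip_width: 0.0245
grasp_force: 0.0
```

```bash
python3 st.py; python3 - <<'E'
import pickle; from h import *
from cell import vision
t=vision.read_camera('top');s=vision.read_camera('side');pickle.dump((t,s),open('c3.pkl','wb'))
f=lambda c,x,y,W,H:cv2.resize(c["image"][y:y+H,x:x+W,::-1],(400,300),interpolation=cv2.INTER_CUBIC)
o=np.vstack([np.hstack([f(t,324,243,120,90),f(s,300,150,140,105)]),np.hstack([f(t,0,0,640,480),f(s,0,0,640,480)])])
cv2.imwrite("pics/z3.png",np.clip(o*1.5,0,255).astype(np.uint8))
F=[.5171,-.1983,np.radians(-7.07)]
res=[]
for c in(t,s):
    h=cv2.cvtColor(np.ascontiguousarray(c['image'][:,:,::-1]),cv2.COLOR_BGR2HSV);m=cv2.inRange(h,(0,140,50),(8,255,255))|cv2.inRange(h,(172,140,50),(180,255,255))
    n,l,st,ce=cv2.connectedComponentsWithStats(m);print([(st[i],ce[i].round(1)) for i in range(1,n) if st[i,4]>5])
    for a in(1.4,1.571): print(a,proj(c,place(F,[.065-.046*np.sin(a),.05+.046*np.cos(a),.075])).round(1))
E
```

```text
t 21.45 pos [620.   -4.4 197.3] [-1.7998e+02  6.0000e-02  1.2793e+02] F [-0.3 -0.9 -0. ] w 0.024457013472849926 0.0
shift [ -87.7 -196.7  128.4] rot [-7.000e-04  9.000e-04 -7.848e-01]
torque [-0.08 -0.03  0.01]
[(array([367, 274,   5,   4,  16], dtype=int32), array([368.8, 275.6])), (array([483, 280,   7,  27, 147], dtype=int32), array([485.5, 293. ]))]
1.4 [[365.4 275.1]]
1.571 [[368.2 275.6]]
[(array([360, 138,  24,   7, 119], dtype=int32), array([371.3, 140.6])), (array([351, 196,   7,  13,  60], dtype=int32), array([353.7, 201.1]))]
1.4 [[353.4 203. ]]
1.571 [[354.1 201. ]]
```

View pics/z3.png

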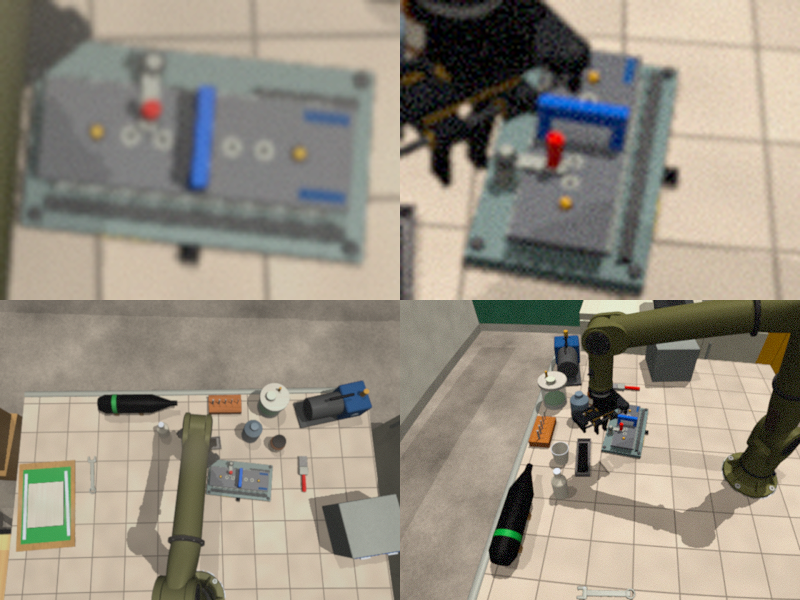

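The clamp lies over the plate. Its knob is at (369,276) in the top view and (354,201) in the side view, both within 1 px of the stop position. Both pins are proud and the robot is clear.

```bash
python3 -c "
from cell import workorder
print(workorder.sign_off())"
```

```text
the job is handed in; nothing more can be done
None
```

The template is flush on both rest pads over both pins, the clamp is swung to its stop, and the job was handed in at about 21.5 s with the arm clear. The highest force seen was about 11 N.

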